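Fit the filter lens in the examination lamp and screw its ring down snug

ROBOT

A 6-joint arm with a two-finger parallel gripper is mounted at the origin on the work surface. World frame = base frame: x ahead of the robot, y to its left, z up, the work surface at z = 0. Lengths are in mm, angles in rad, forces in N, time in s.
With the tool pointing down it reaches from about 350 to 775 mm from the base axis. Payload 7.3 kg.
Tool frame: the origin (TCP) lies midway between the tips of the shut fingers; the grasp point (between the pads) lies 19 mm behind it; x points along the fingers, y is the direction in which the jaws open and shut, and the axes are right-handed (so a half turn about x gives the same grasp; the last joint's range is limited). The gripper opens to 92 mm and grips with 3 to 60 N. Pads are 19 mm wide; open, the fingers measure 130 mm over their backs; the gripper's body (75 mm by 190 mm) begins 47 mm behind the grasp point.
Start: joints at [1.082, 0.342, 1.524, -0, 1.275, -0.146], TCP at [176.452, 494.479, 226.741] pointing down, gripper open.
Joint ranges: [-2.53, 2.53], [-0.77, 2.02], [0.04, 2.7], [-1, 4.14], [0.28, 2.66], [-3.11, 3.11]. Speed limits (rad/s): [2.57, 2.57, 3.14, 3.14, 3.14, 3.14].

INTERFACE

Orientations are given as [roll, pitch, yaw] about the fixed x, y, z axes, in that order (R = Rz(yaw) Ry(pitch) Rx(roll)).
In Python, from plant import bot gives the robot as it stands. The module is installed in compiled form; this text tells all that it offers.
- The arm moves only by the shell command python3 -m handwheel 'ROWS' [OPENING]. ROWS is JSON, a list that holds one entry, the list of rows, each a list of 4 numbers: the shift along the tool's x, y, z in cm, then the turn about the tool's x in rad. A call has 1 to 8 rows; each row shifts and turns the commanded pose from where the row before left it, along the tool's axes as they then stand; what a row does not reach is not made up. A row lasts 1/12 s, in which the tool goes at most 41.7 mm and 7.16 degrees, less where a joint would pass 70% of its speed; a pose out of reach is approached as far as the arm can. A call is refused whole if a number of a shift passes 4.17 or a number of a turn 0.125, either way. A call with a gripper value outside its range is refused whole. OPENING is the opening, from 0 (shut) to 1 (fully open), set as the call begins (- or left out, the last holds). The fingers move at their own pace and stop on an object; the grip force is fixed at half the most. Time passes only in rows, so rows that do not move let the fingers close. It gives the time, the measured TCP pose, the force and the opening at its end, in the units of the state.
- bot.get_obs(): the state, without advancing time (a new reading comes with each control period).
- bot.capture(name): name is "side" or "top" or "wrist"; returns (picture, depth): 384x512x3 uint8, red, green, blue; 384x512 float32, mm along the optical axis (not along the pixel's ray), 0 where there is no reading.
- bot.camera_model(name): a dict with "fx", "fy", "cx", "cy" (pixels), "position" and "rotation" of the camera in the world. Camera axes: x right, y down, z forward; pixel columns grow to the right and rows downward; lengths in mm; the calibration is good to about 2 mm. A picture is of the moment at which its call begins: read the wrist's pose just before it. camera_model takes no time and is no camera call; for the wrist camera it gives the pose at the moment of the call.
- bot.close_job(): hands the job in, once; it reports no verdict.
Trained networks look in the newest picture that a camera, given by its name, has taken for a name from the list of things; names that differ only in an ending like _2 or _b are one class to them, and where a whole thing is asked for, a point or a joint stands for the part that bears it (a point fixed in the world has none). Each returns a list of dicts, best first, with "conf" (0 to 1); they miss things now and then, are a little off and sometimes report something else, mostly with a low value. They report only what shows in the picture. A call takes as long as a camera call.
- bot.find_in(camera, label): "bbox" ([left, top, width, height] in pixels, round what is visible of it).
- bot.spot_point(camera, label): "point" ([column, row] in pixels: a listed point, or the origin of a listed thing).
The state is a dict: "time": time; "joint_positions": joint angles; "dq": joint speeds; "tau": joint torques, N m; "tool_pos": TCP position; "tcp_rot": TCP orientation; "contact_force": force on the tool from outside, world axes, zero at the start; "moment": the same for the moment, N m; "grip_width": finger opening in mm.
Only numpy, scipy, OpenCV 4.12 (cv2) and the standard library are available. Lean on these libraries where they do the work, as an engineer would, in place of code of your own. Each camera call takes 0.05 s, during which the arm holds its last target.

TASK

Set the amber lens, dome up, down into the mouth of the lamp head that stands face up on the counter, then put the black retaining ring over it and screw it clockwise until it is just snug: the lens must be clamped firmly so that nothing rattles, but do not overtighten, because the glass chips. Set the lens down gently and leave the other things on the counter alone.

Things in the scene. Friction and masses are not known exactly. Their poses are not given: they have to be found in the camera images.
- lamp: lamp head standing face up, fixed: white ribbed housing 76 mm across, up to 70 mm high, on a grey foot 100 mm across, 12 mm high; on it a bright aluminium neck 42.4 mm across, from 70 to 95 mm high, open at the top, with three thread flights outside, 50 mm across. Origin: centre of the foot's underside; z up, x towards one of the three entry gaps of the thread.
- lamp_rim (a point): centre of the neck's mouth, on the lamp's axis, level with the rim, 95 mm above the counter; axes as the lamp's. The mouth is a straight bore 36 mm across, bevelled 1.5 mm at the mouth, 7 mm deep down to the seat.
- lamp_seat (a point): centre of the top of the black sprung seat in the bore, 7 mm below the rim (fixed point: the seat's place when unloaded). The seat gives 1 mm per 10 N, at most 4 mm.
- lamp_gap (a point): middle of one entry gap, 24.2 mm from the axis along the lamp's x. Gaps are 30 degrees wide, at 0, 120 and 240 degrees, each shown by a red bar on the housing's shoulder. Clockwise from above, a flight's underside starts 15 degrees past the gap's middle, nominally at this height, 4.5 mm below the rim, and descends 3.3 mm per rad to a stop 95 degrees past it. Flights are 4 mm thick.
- lens: amber glass lens, loose, dome up: 34 mm across, upright edge 16 mm high (bottom corner bevelled 1.5 mm), low dome 24 mm across and 4 mm high on top; about 40 g. Origin: centre of its flat underside; z up. On its seat its edge stands about 9 mm proud of the rim, so it can be gripped by the upper edge. It chips if pressed against ring or lamp with over 28 N.
- ring: black hexagonal retaining ring, loose, right way up: 58 mm across flats, 24 mm high, walls 3 mm, open below, about 60 g. Origin: centre of its lower edge; z up, x square to one flat and towards one of three pins inside. With pins over gaps it drops until its lip rests on the lens, lower edge then 11 mm below the rim; with pins on a flight it stands some 6 to 10 mm higher.
- ring_lip (a point): centre of the lip's underside, 20 mm above the ring's lower edge. The lip is 4 mm thick with a window 27 mm across and rests on the lens's flat margin. It turns freely until the pins meet the flights; from there it is drawn down 3.3 mm per rad, pulling down whatever holds it, and the clamping force grows by about 33 N per rad. Snug is about 10 N. Friction holds it when let go.
- ring_pin (a point): centre of one of the three round pins (4 mm thick) inside the ring, 24.2 mm from its axis along the ring's x, 3 mm above its lower edge; the others at 120 and 240 degrees. A red bar on top of the lip shows each.
- lamp_thread (a point): point on the axis at the nominal height of the flights' start, 4.5 mm below the rim. The true height differs from lamp to lamp by up to 1.25 mm up or down, unmarked: the pins meet the flights 0.3 to 1.1 rad clockwise of the gaps' middle, and where must be felt.
- pen: blue pen lying on the counter, 125 mm long, 11 mm thick; origin under its middle, x along it; to be left alone.
- sanitizer: green bottle with a white cap, 60 mm across, 170 mm high; origin under its centre; to be left alone.
- tape: roll of white tape lying flat, 64 mm across, 25 mm high; origin under its centre; to be left alone.
- dish: white ceramic bowl, 100 mm across, 45 mm high; origin under its centre; to be left alone.
- swabs: jar with a red lid, 64 mm across, 100 mm high; origin under its centre; to be left alone.
- phone: black phone lying flat, 150 x 72 x 9 mm; origin under its centre, x along it; to be left alone.
- carton: small white carton, 60 x 100 x 50 mm; origin under its centre; to be left alone.

How it is judged (in metres and radians):
On the way, in this order (a step that is already met when the one before it is completed fails the run):
1. the lens lies level in the lamp's mouth, on its seat, before the ring is put on (horizontal distance between lens and lamp_rim below 0.003 m and z of lens in the frame of lamp_rim below -0.0045 m and angle between lens's own z axis and vertical below 0.08 rad and distance between ring and lamp_rim above 0.05 m), for 0.2 s.
2. the ring is over the lens, its pins below the start of the thread (horizontal distance between each of lens, ring and lamp_rim below 0.003 m and z of lens in the frame of lamp_rim below -0.0045 m and angle between each of lens, ring's own z axis and vertical below 0.08 rad and z of ring in the frame of lamp_rim below -0.0075 m), for 0.2 s.
At the end, for the whole second after the job is handed in: The lens stands level on its seat within 3 mm of the lamp's axis; the ring is over it, level and within 3 mm of the axis, its underside at least 7.5 mm below the rim; the ring, let go and still, presses on the lens with 5 to 16 N (all of step 2 and contact force between ring and lens between 5 and 16 N and contact force between the fingers and ring below 0.05 N and linear speed of ring below 0.01 m/s); the robot touches nothing.
It fails at once if the ring presses on the lens with more than 28 N (the glass chips) (contact force between ring and lens above 28 N).
It fails at once if the lens is driven or dropped against the lamp with more than 28 N (contact force between lens and lamp above 28 N).
It fails at once if a bystander (pen, green bottle, tape roll, white dish, swab jar, phone or carton) is moved by more than 30 mm (distance of any of pen, sanitizer, tape, dish, swabs, phone, carton from where it was at the start of the episode above 0.03 m).
It also fails if it takes over 69 s, if anything falls off the work surface, if the arm or the gripper's body presses on something with over 40 N, if the wrist force passes 120 N, or if a joint passes its speed limit or range.

## Working session

There is one attempt and no reset: what is moved stays moved. The work goes in short steps, Python scripts to look and compute and a shell command to move; the robot and the scene stay as the last step left them, time stands still between calls to the robot, and variables do not carry over. Pictures are saved under pics/ and viewed, and the job is handed in when it is done.

```bash
mkdir -p pics; cat > h.py <<'E'
import numpy as np, cv2, json
from plant import bot
def cap(n,f=None):
    im,d=bot.capture(n)
    if f: cv2.imwrite('pics/'+f,im[:,:,::-1])
    return im,d
def ray(cm,p):
    R=np.array(cm['rotation']); v=R@np.array([(p[0]-cm['cx'])/cm['fx'],(p[1]-cm['cy'])/cm['fy'],1.]); return np.array(cm['position']),v
def at_z(cm,p,z):
    o,v=ray(cm,p); return o+v*(z-o[2])/v[2]
def proj(cm,P):
    q=np.array(cm['rotation']).T@(np.array(P)-np.array(cm['position'])); return np.array([cm['fx']*q[0]/q[2]+cm['cx'],cm['fy']*q[1]/q[2]+cm['cy']])
def cloud(cm,d):
    v,u=np.mgrid[:d.shape[0],:d.shape[1]]
    P=np.stack([(u-cm['cx'])/cm['fx']*d,(v-cm['cy'])/cm['fy']*d,d],-1)
    return P@np.array(cm['rotation']).T+np.array(cm['position'])
E
python3 - <<'E'
from h import *
np.set_printoptions(precision=3,suppress=True)
o=bot.get_obs(); print(o)
for n in ('top','side','wrist'):
    cm=bot.camera_model(n); print(n,cm)
    im,d=cap(n,n+'0.png')
    for l in ('lamp','lens','ring'):
        print(l,bot.find_in(n,l)[:2])
    for l,z in (('lamp_rim',95),('lens',0),('ring_lip',20),('ring_pin',3),('lamp_gap',90)):
        for r in bot.spot_point(n,l)[:4]: print(l,r,at_z(cm,r['point'],z))
E
```

```text
{'time': 0.0, 'joint_positions': array([ 1.082,  0.343,  1.525, -0.   ,  1.275, -0.146]), 'dq': array([-0.001,  0.001,  0.   ,  0.001, -0.002,  0.001]), 'tau': array([ -0.001, -43.124, -24.423,   0.072,   0.056,  -0.   ]), 'tool_pos': array([176.264, 494.089, 226.046]), 'tcp_rot': array([-1.697,  1.569, -2.04 ]), 'contact_force': array([-0.481,  0.71 , -0.413]), 'moment': array([0.004, 0.034, 0.035]), 'grip_width': 91.58699969812157}
top {'fx': 450.6996941462862, 'fy': 450.6996941462862, 'cx': 255.2765983481944, 'cy': 186.2438376019381, 'position': array([ 390.134,   -6.642, 1426.207]), 'rotation': array([-3.028,  0.021, -1.568])}
lamp [{'bbox': [253.0, 159.9, 32.8, 29.5], 'conf': 0.55}]
lens [{'bbox': [313.9, 193.5, 22.3, 18.3], 'conf': 0.16}]
ring [{'bbox': [313.3, 191.2, 19.1, 21.7], 'conf': 0.74}]Traceback (most recent call last):
  File "<stdin>", line 10, in <module>
  File "h.py", line 10, in at_z
    o,v=ray(cm,p); return o+v*(z-o[2])/v[2]
                                       ~^^^
IndexError: invalid index to scalar variable.
```

```bash
sed -i "s/np.array(cm\['rotation'\])/Rm(cm)/" h.py; sed -i "2a from scipy.spatial.transform import Rotation as Ro\ndef Rm(cm):\n    return Ro.from_euler('xyz',cm['rotation']).as_matrix()" h.py
python3 - <<'E'
from h import *
np.set_printoptions(precision=3,suppress=True)
for n in ('top','side','wrist'):
    cm=bot.camera_model(n); print(n,cm,Rm(cm)[:,2])
    im,d=cap(n,n+'0.png')
    for l in ('lamp','lens','ring'):
        print(l,bot.find_in(n,l)[:2])
    for l,z in (('lamp_rim',95),('lens',0),('ring_lip',20),('ring_pin',3),('lamp_gap',90)):
        for r in bot.spot_point(n,l)[:4]: print(l,r,at_z(cm,r['point'],z))
E
```

```text
top {'fx': 450.6996941462862, 'fy': 450.6996941462862, 'cx': 255.2765983481944, 'cy': 186.2438376019381, 'position': array([ 390.134,   -6.642, 1426.207]), 'rotation': array([-3.028,  0.021, -1.568])} [ 0.114  0.021 -0.993]
lamp [{'bbox': [253.7, 160.6, 31.1, 31.0], 'conf': 0.65}]
lens []
ring [{'bbox': [383.2, 148.3, 39.2, 24.9], 'conf': 0.74}, {'bbox': [314.0, 191.1, 19.3, 21.4], 'conf': 0.58}]
lamp_rim {'point': [267.9, 170.4], 'conf': 0.82} [590.026 -15.457  95.   ]
lens {'point': [194.9, 202.8], 'conf': 0.51} [500.216 216.123   0.   ]
lens {'point': [265.1, 232.8], 'conf': 0.37} [405.835  -7.196   0.   ]
ring_lip {'point': [324.3, 201.0], 'conf': 0.74} [ 504.755 -191.773   20.   ]
ring_lip {'point': [273.3, 177.4], 'conf': 0.27} [579.029 -32.924  20.   ]
ring_pin {'point': [313.9, 207.5], 'conf': 0.7} [ 485.553 -161.016    3.   ]
ring_pin {'point': [322.9, 202.0], 'conf': 0.47} [ 502.971 -189.56     3.   ]
lamp_gap {'point': [271.3, 174.2], 'conf': 0.73} [579.284 -25.654  90.   ]
lamp_gap {'point': [177.6, 143.2], 'conf': 0.17} [674.154 257.896  90.   ]
side {'fx': 349.811555889
[... 372 characters left out ...]

lamp_rim {'point': [268.6, 185.1], 'conf': 0.6} [597.096   2.296  95.   ]
lens {'point': [209.0, 190.2], 'conf': 0.54} [511.535 226.358   0.   ]
ring_lip {'point': [288.0, 250.2], 'conf': 0.67} [ 504.013 -192.036   20.   ]
ring_pin {'point': [278.4, 252.8], 'conf': 0.67} [ 489.663 -169.871    3.   ]
lamp_gap {'point': [265.9, 192.7], 'conf': 0.75} [568.655 -19.462  90.   ]
lamp_gap {'point': [395.1, 285.5], 'conf': 0.5} [ 552.906 -470.536   90.   ]
wrist {'fx': 312.82427798077646, 'fy': 312.82427798077646, 'cx': 253.7687889978274, 'cy': 194.57363419531183, 'position': array([102.987, 520.856, 384.501]), 'rotation': array([2.849, 0.001, 1.228])} [ 0.271 -0.098 -0.958]
lamp []
lens []
ring []
```

View pics/top0.png

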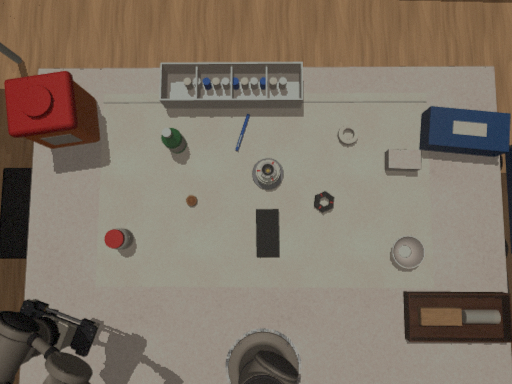

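View pics/side0.png

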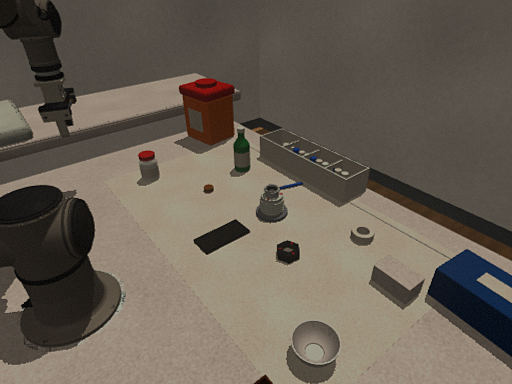

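View pics/wrist0.png

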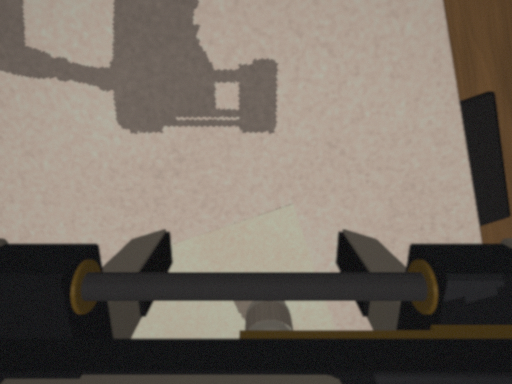

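```bash
cat >> h.py <<'E'
def tool():
    o=bot.get_obs(); return np.array(o['tool_pos']),Ro.from_euler('xyz',o['tcp_rot']).as_matrix(),o
def plan(target,yaw=None):
    """shift in tool axes (cm) to target; yaw = desired angle of tool y in world"""
    p,R,o=tool(); t=R.T@(np.array(target)-p)/10
    print('tool axes x',R[:,0].round(3),'yawY',round(np.arctan2(R[1,1],R[0,1]),3),'p',p.round(1),'shift cm',t.round(2), 'rows',(np.linalg.norm(t)/4.1).round(1))
    if yaw is not None:
        cur=np.arctan2(R[1,1],R[0,1]); d=[(yaw+k*np.pi-cur+np.pi)%(2*np.pi)-np.pi for k in (0,1)]
        print('world yaw change',np.round(d,3),'turn about x=', np.round(-np.array(d),3),'q6',o['joint_positions'][5])
def blob(im,d,cm,mask,zmin,zmax):
    P=cloud(cm,d); m=mask&(d>0)&(P[...,2]>zmin)&(P[...,2]<zmax); return P[m],m
E
python3 - <<'E'
from h import *
np.set_printoptions(precision=3,suppress=True)
p,R,o=tool(); print(R)
cm=bot.camera_model('wrist'); print('cam in tool',R.T@(cm['position']-p), R.T@Rm(cm))
plan([505,222,150])
for n in ('top','side'):
    cm=bot.camera_model(n); im,d=cap(n)
    hsv=cv2.cvtColor(im,cv2.COLOR_RGB2HSV)
    P=cloud(cm,d)
    for nm,c,r in (('lens',(505,220),40),('lamp',(590,-12),65),('ring',(504,-190),45)):
        m=(np.hypot(P[...,0]-c[0],P[...,1]-c[1])<r)&(d>0)
        for z0,z1 in ((8,15),(15,30),(66,75),(75,92),(92,110)):
            q=P[m&(P[...,2]>z0)&(P[...,2]<z1)]
            if len(q)>5: print(n,nm,z0,len(q),q.mean(0),(q.min(0)+q.max(0))/2, np.ptp(q,axis=0))
    q=P[(np.abs(P[...,0]-450)<40)&(np.abs(P[...,1]-100)<40)]; print('table',q.mean(0))
E
```

```text
[[ 0.     0.336  0.942]
 [ 0.     0.942 -0.336]
 [-1.     0.     0.   ]]
cam in tool [-157.769    0.17   -78.074] [[ 0.001 -0.288  0.958]
 [ 1.     0.    -0.001]
 [ 0.     0.958  0.288]]
tool axes x [ 0.  0. -1.] yawY 1.228 p [176.5 494.5 226.7] shift cm [  7.67 -14.62  40.1 ] rows 10.6
top lens 8 16 [512.334 226.305  11.697] [510.085 229.055  11.361] [41.274 42.131  6.681]
top lens 15 83 [506.568 225.311  19.063] [507.565 225.972  22.109] [31.518 32.177 14.074]
top lamp 8 186 [583.158 -13.231  12.197] [588.523  -9.869  11.525] [121.682 120.49    6.937]
top lamp 15 85 [581.952 -16.68   17.414] [591.961 -14.691  22.291] [93.098 97.795 14.564]
top lamp 66 177 [589.578 -14.746  70.808] [593.525 -12.903  70.49 ] [65.277 67.059  8.845]
top lamp 75 125 [592.127 -13.557  85.914] [588.678 -14.351  83.542] [56.316 63.533 16.882]
top lamp 92 81 [593.387 -15.929  95.384] [592.589 -15.741  97.834] [46.083 47.795 11.397]
top ring 8 16 [ 496.297 -181.201   10.545] [ 493.1   -190.839   11.559] [62.802 84.679  6.615]
top ring 15 232 [ 503.256 -189.774   24.884] [ 504.35  -189.233   22.719] [62.49  5
[... 209 characters left out ...]
35 34.965  5.779]
side lamp 8 193 [581.256 -32.251  11.21 ] [594.512 -16.522  11.48 ] [98.305 96.144  6.621]
side lamp 15 91 [578.6   -34.531  23.499] [589.367 -22.379  22.953] [62.845 59.373 14.086]
side lamp 66 136 [588.077 -23.493  69.554] [595.861 -15.451  70.559] [66.706 66.519  8.757]
side lamp 75 112 [592.4   -17.621  85.097] [596.768 -15.062  83.534] [48.482 47.462 16.915]
side lamp 92 53 [595.636 -14.263  93.848] [594.225 -15.761  94.065] [44.869 50.042  3.934]
side ring 8 45 [ 492.499 -204.932   11.476] [ 501.727 -192.204   11.418] [56.398 58.001  6.748]
side ring 15 284 [ 503.705 -192.669   22.636] [ 506.359 -189.664   20.636] [66.051 60.857 11.236]
table [448.542  98.918  -0.12 ]
```

```bash
python3 -m handwheel '[[[0,-1.33,3.65,0],[0,-1.33,3.65,0],[0,-1.33,3.65,0],[0,-1.33,3.65,0],[0.8,-1.33,3.65,0],[0.8,-1.33,3.65,0],[0.8,-1.33,3.65,0],[0.8,-1.33,3.65,0]]]' 
python3 -m handwheel '[[[1.5,-1.33,3.65,0],[1.5,-1.33,3.65,0],[1.5,-1.33,3.65,0],[2,0,0,0],[0,0,0,0]]]'
python3 - <<'E'
from h import *
np.set_printoptions(precision=3,suppress=True)
cm=bot.camera_model('wrist'); im,d=cap('wrist','w1.png'); print(bot.get_obs())
print(bot.find_in('wrist','lens'))
for r in bot.spot_point('wrist','lens'): print(r,at_z(cm,r['point'],0))
P=cloud(cm,d); m=(d>0)&(np.hypot(P[...,0]-507,P[...,1]-225)<45)
for z0,z1 in ((6,14),(14,17),(17,25)):
    q=P[m&(P[...,2]>z0)&(P[...,2]<z1)]; 
    if len(q): print(z0,len(q),q.mean(0),(q.min(0)+q.max(0))/2,np.ptp(q,axis=0))
plan([507.5,225,8.5])
E
```

```text
time: 2.37
tool_pos: [417.0, 294.7, 194.6]
tcp_rot: [0.974, 1.57, 0.631]
contact_force: [1.2, 1.0, -0.4]
grip_width: 91.6
time: 2.78
tool_pos: [504.7, 219.4, 126.0]
tcp_rot: [-2.534, 1.564, -2.88]
contact_force: [-0.5, 0.0, -0.1]
grip_width: 91.6
{'time': 2.8333, 'joint_positions': array([ 0.273,  0.487,  1.588,  0.   ,  1.071, -0.953]), 'dq': array([ 0.039, -0.049, -0.029,  0.001,  0.025,  0.001]), 'tau': array([ -1.514, -46.016, -21.388,  -0.104,  -0.302,  -0.05 ]), 'tool_pos': array([504.368, 220.719, 127.869]), 'tcp_rot': array([-2.596,  1.566, -2.941]), 'contact_force': array([ 0.388,  0.613, -0.103]), 'moment': array([-0.031, -0.047, -0.018]), 'grip_width': 91.79511201950625}
[{'bbox': [246.9, 169.8, 35.2, 39.2], 'conf': 0.86}]
{'point': [262.7, 186.5], 'conf': 0.69} [506.149 227.184   0.   ]
6 63 [495.083 230.921  10.514] [506.614 228.899  10.172] [31.051 30.066  7.622]
14 665 [507.107 227.059  15.765] [508.028 226.916  15.502] [33.936 33.511  2.989]
17 421 [507.739 227.248  18.524] [507.318 226.579  19.166] [31.552 29.24   4.329]
tool axes x [-0.  0. -1.] yawY 1.229 p [505.  222.4 130.4] shift cm [12.19  0.33  0.15] rows 3.0
```

View pics/w1.png

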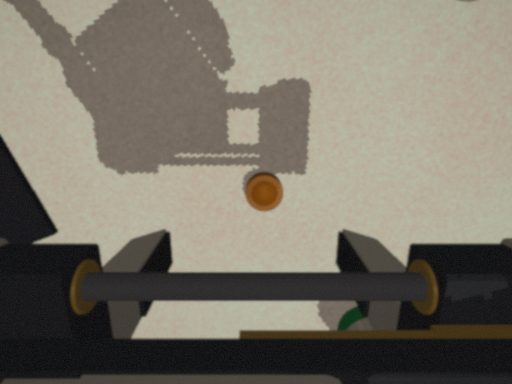

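```bash
python3 -m handwheel '[[[3,0.3,0.2,0],[3,0,0,0],[0,0,0,0],[0,0,0,0],[0,0,0,0]]]' 0.7
cat > l.py <<'E'
from h import *
np.set_printoptions(precision=3,suppress=True)
def bands(n,c,r,bs,f=None):
    cm=bot.camera_model(n); im,d=cap(n,f)
    P=cloud(cm,d); m=(d>0)&(np.hypot(P[...,0]-c[0],P[...,1]-c[1])<r)
    for z0,z1 in bs:
        k=m&(P[...,2]>z0)&(P[...,2]<z1); q=P[k]
        if len(q)>3:
            (cx,cy),rr=cv2.minEnclosingCircle(q[:,:2].astype(np.float32)); print(z0,len(q),q.mean(0),'circ',round(cx,1),round(cy,1),round(rr,1))
    return cm,im,d,P
E
python3 - <<'E'
from l import *
bands('wrist',(507,227),28,((13,17),(17,25)),'w2.png')
for r in bot.spot_point('wrist','lens'): print(r,at_z(bot.camera_model('wrist'),r['point'],0))
plan([507.5,226.8,8.5])
E
```

```text
time: 3.35
tool_pos: [509.0, 224.9, 71.9]
tcp_rot: [0.661, 1.568, 0.32]
contact_force: [0.4, -0.1, 1.3]
grip_width: 65.8
13 1009 [506.896 227.658  15.729] circ 508.3 227.3 17.3
17 626 [507.606 227.175  18.465] circ 506.9 227.3 15.9
{'point': [258.6, 203.0], 'conf': 0.75} [508.938 228.891   0.   ]
tool axes x [ 0.004  0.001 -1.   ] yawY 1.229 p [509.4 224.7  72.1] shift cm [ 6.36  0.12 -0.27] rows 1.6
```

View pics/w2.png

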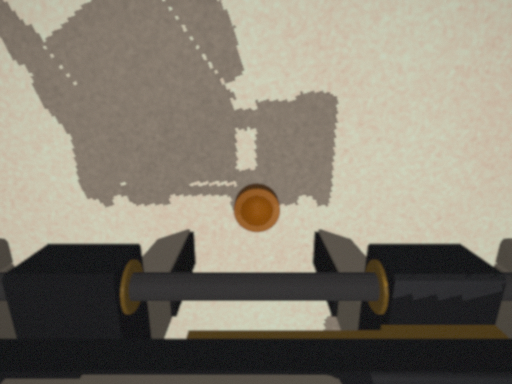

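```bash
python3 -m handwheel '[[[3,0.18,-0.26,0],[2.5,0,0,0],[0.5,0,0,0],[0.35,0,0,0],[0,0,0,0],[0,0,0,0]]]' 
python3 - <<'E'
from l import *
plan([507.5,227.3,8.5]); print(bot.get_obs()['contact_force'])
E
```

```text
time: 3.95
tool_pos: [507.6, 226.8, 7.8]
tcp_rot: [0.654, 1.568, 0.311]
contact_force: [0.1, 0.4, 0.7]
grip_width: 64.9
tool axes x [ 0.003  0.001 -1.   ] yawY 1.228 p [507.6 226.8   7.8] shift cm [-0.07  0.04 -0.03] rows 0.0
[0.057 0.36  0.68 ]
```

```bash
python3 -m handwheel '[[[0,0,0,0],[0,0,0,0],[0,0,0,0],[0,0,0,0],[0,0,0,0],[0,0,0,0],[0,0,0,0]]]' 0.2
python3 -m handwheel '[[[0,0,0,0],[-1,0,0,0],[-1,0,0,0],[-3,0,0,0],[-4,0,0,0],[-4,0,0,0],[0,0,0,0]]]'
python3 - <<'E'
from l import *
plan([593,-15,140],1.228); print(bot.get_obs()['joint_positions'])
bands('wrist',(507,227),60,((130,160),),'w3.png')
E
```

```text
time: 4.53
tool_pos: [506.6, 226.6, 6.5]
tcp_rot: [0.893, 1.57, 0.55]
contact_force: [-1.0, 0.1, 1.8]
grip_width: 32.0
time: 5.12
tool_pos: [510.6, 227.8, 145.1]
tcp_rot: [0.628, 1.556, 0.285]
contact_force: [2.3, -0.3, -0.3]
grip_width: 32.1
tool axes x [ 0.014  0.004 -1.   ] yawY 1.228 p [510.6 227.8 145.1] shift cm [  0.53 -20.1   15.91] rows 6.3
world yaw change [-0.     3.141] turn about x= [ 0.    -3.141] q6 -0.9457420243773057
[ 0.282  0.472  1.561  0.     1.094 -0.946]
130 3519 [505.218 229.363 154.05 ] circ 499.9 231.2 32.3
```

View pics/w3.png

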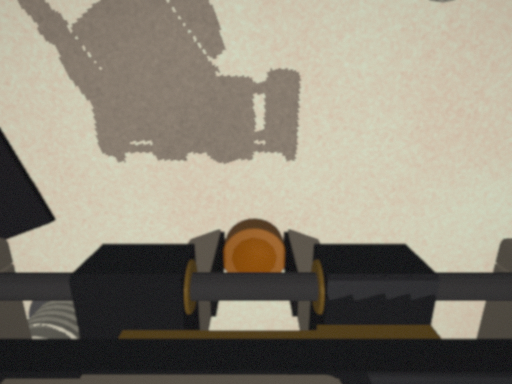

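```bash
python3 -m handwheel '[[[-2,-2.5,1.8,0],[-2,-2.5,1.8,0],[-1.5,-3,2.2,0],[0,-3,2.2,0],[0,-3,2.2,0],[0,-3,2.1,0],[0,-3,2.1,0],[0,0,0,0]]]'
python3 -m handwheel '[[[0,0,0,0],[0,0,0,0],[0,0,0,0]]]'
python3 - <<'E'
from l import *
p,R,o=tool(); print(p,R[:,0],o['contact_force'])
cm,im,d,P=bands('wrist',(593,-15),30,((85,92),(92,97),(69,73)),'w4.png')
np.save('w4d.npy',d)
for l,z in (('lamp_rim',95),('lamp_gap',90.5),('lamp',0)):
    for r in bot.spot_point('wrist',l): print(l,r,at_z(cm,r['point'],z))
print(bot.find_in('wrist','lamp'))
for z0,z1 in ((0,6),(6,11),(11,16)):
    m=(d>0)&(np.hypot(P[...,0]-p[0],P[...,1]-p[1])<20)&(P[...,2]>p[2]+z0)&(P[...,2]<p[2]+z1); q=P[m]
    if len(q): print(z0,len(q),q.mean(0)-p,(q.min(0)+q.max(0))/2-p)
E
```

```text
time: 5.83
tool_pos: [575.7, -16.5, 190.4]
tcp_rot: [-1.356, 1.568, -1.704]
contact_force: [-1.6, 0.4, -0.6]
grip_width: 32.2
time: 6.08
tool_pos: [574.3, -9.1, 190.9]
tcp_rot: [2.99, 1.57, 2.649]
contact_force: [-0.3, 0.2, -0.4]
grip_width: 32.2
[574.285  -9.066 190.889] [-0.001  0.001 -1.   ] [-0.253  0.199 -0.381]
85 679 [586.53  -11.151  88.668] circ 593.3 -13.5 25.1
92 541 [585.149  -8.064  94.157] circ 593.6 -13.3 25.2
69 917 [581.009 -12.439  70.251] circ 593.0 -15.0 30.0
lamp_rim {'point': [260.4, 218.1], 'conf': 0.63} [594.464 -10.26   95.   ]
lamp_gap {'point': [233.3, 199.1], 'conf': 0.58} [571.682 -27.059  90.5  ]
lamp {'point': [257.8, 186.9], 'conf': 0.86} [592.125 -10.666   0.   ]
[{'bbox': [214.2, 144.1, 88.8, 88.8], 'conf': 0.79}]
0 284 [-11.286   4.078   2.946] [-0.829  2.841  2.966]
6 1628 [-4.635  1.56   9.302] [-1.393  0.636  8.512]
11 974 [-0.483 -0.112 12.422] [-1.168  0.761 13.5  ]
```

View pics/w4.png

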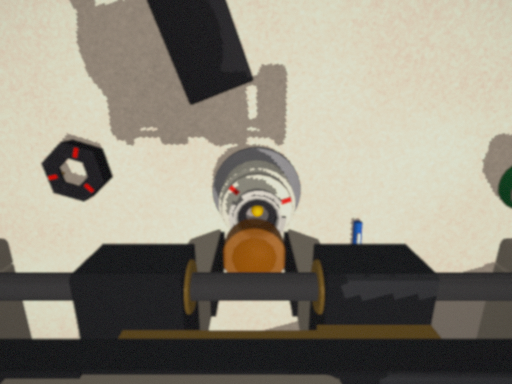

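```bash
python3 -m handwheel '[[[0,0,-2,0],[0,0,-1.5,0],[0,0,0,0],[0,0,0,0],[0,0,0,0]]]'
cat > m.py <<'E'
from l import *
def red(im,cm,c,r,z):
    h=cv2.cvtColor(im,cv2.COLOR_RGB2HSV)
    m=(((h[...,0]<8)|(h[...,0]>172))&(h[...,1]>150)&(h[...,2]>70)).astype(np.uint8)
    n,_,st,ce=cv2.connectedComponentsWithStats(m)
    out=[]
    for i in range(1,n):
        if st[i,4]<8: continue
        q=at_z(cm,ce[i],z)
        v=q[:2]-np.array(c)
        if np.hypot(*v)<r: out.append((ce[i].round(1),q.round(1),'rad',np.hypot(*v).round(1),'ang',round(np.arctan2(v[1],v[0]),3),'mod120',round(np.arctan2(v[1],v[0])%(2*np.pi/3),3)))
    return out
E
python3 - <<'E'
from m import *
p,R,o=tool(); print(p,R[:,0])
cm,im,d,P=bands('wrist',(593,-14),27,((85,92),(92,97)),'w5.png')
for l,z in (('lamp_rim',95),('lamp_gap',90.5)):
    for r in bot.spot_point('wrist',l): print(l,r,at_z(cm,r['point'],z))
for x in red(im,cm,(593.5,-14),45,70): print(x)
for x in red(im,cm,(504,-190),35,24): print(x)
P=cloud(cm,d); m=(d>0)&(np.hypot(P[...,0]-504,P[...,1]+190)<40)&(P[...,2]>20)&(P[...,2]<28); q=P[m]; print('ring',q.mean(0),cv2.minAreaRect(q[:,:2].astype(np.float32)), cv2.minEnclosingCircle(q[:,:2].astype(np.float32)))
E
```

```text
time: 6.75
tool_pos: [542.6, 1.5, 191.6]
tcp_rot: [0.199, 1.569, -0.143]
contact_force: [1.1, 0.0, -1.0]
grip_width: 31.6
[542.64    1.494 191.588] [ 0.001 -0.    -1.   ]
lamp_gap {'point': [238.1, 230.1], 'conf': 0.56} [569.146 -22.965  90.5  ]
(array([234. , 222.1]), array([568. , -27.8,  70. ]), 'rad', np.float64(29.0), 'ang', np.float64(-2.646), 'mod120', np.float64(1.543))
(array([282.1, 233.6]), array([594.8,  11.9,  70. ]), 'rad', np.float64(25.9), 'ang', np.float64(1.52), 'mod120', np.float64(1.52))
(array([ 81. , 182.9]), array([ 486.9, -175.9,   24. ]), 'rad', np.float64(22.2), 'ang', np.float64(2.451), 'mod120', np.float64(0.357))
(array([ 59.5, 205.9]), array([ 502. , -210.8,   24. ]), 'rad', np.float64(20.9), 'ang', np.float64(-1.666), 'mod120', np.float64(0.428))
(array([ 93.9, 215.9]), array([ 525.2, -180.8,   24. ]), 'rad', np.float64(23.1), 'ang', np.float64(0.409), 'mod120', np.float64(0.409))
ring [ 503.566 -188.172   23.809] ((504.27252197265625, -189.39859008789062), (58.2840576171875, 67.22203063964844), 22.109792709350586) ((504.8551025390625, -189.16192626953125), 33.61689758300781)
```

View pics/w5.png

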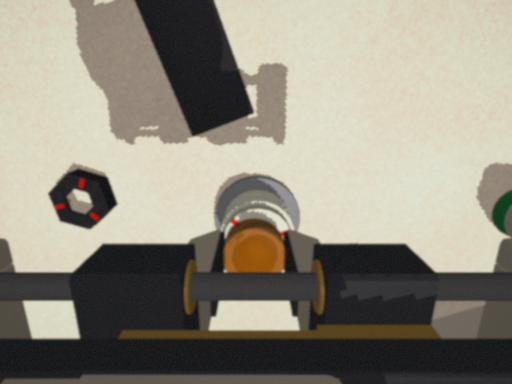

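```bash
python3 -m handwheel '[[[0,0,3,0],[0,0,3,0],[-0.5,0,1,0],[0,0,0,0],[0,0,0,0],[0,0,0,0]]]'
python3 - <<'E'
from m import *
p,R,o=tool(); print(p,R[:,0])
cm,im,d,P=bands('wrist',(593,-14),27,((85,92),(92,97)),'w6.png')
for l,z in (('lamp_rim',95),('lamp_gap',90.5)):
    for r in bot.spot_point('wrist',l): print(l,r,at_z(cm,r['point'],z))
for x in red(im,cm,(593.5,-14),45,70): print(x)
for x in red(im,cm,(504.5,-189.3),35,24): print(x)
cv2.imwrite('pics/w6z.png',cv2.resize(im[120:280,170:340,::-1],None,fx=4,fy=3.7,interpolation=cv2.INTER_CUBIC))
E
```

```text
time: 7.4
tool_pos: [607.1, -21.8, 195.7]
tcp_rot: [-3.07, 1.569, 2.87]
contact_force: [0.1, 0.0, -0.5]
grip_width: 32.2
[607.08  -21.85  195.695] [-0.001  0.    -1.   ]
85 1169 [593.928 -13.587  88.466] circ 594.0 -13.4 25.2
92 934 [593.532 -13.39   94.033] circ 594.0 -13.6 25.4
lamp_gap {'point': [235.0, 158.0], 'conf': 0.57} [572.071 -26.378  90.5  ]
(array([234.5, 151.4]), array([569.2, -27.1,  70. ]), 'rad', np.float64(27.6), 'ang', np.float64(-2.647), 'mod120', np.float64(1.542))
(array([287.9, 161.9]), array([594.8,  15.6,  70. ]), 'rad', np.float64(29.7), 'ang', np.float64(1.528), 'mod120', np.float64(1.528))
(array([251., 203.]), array([620.7, -29.7,  70. ]), 'rad', np.float64(31.4), 'ang', np.float64(-0.523), 'mod120', np.float64(1.572))
(array([ 73.1, 117.5]), array([ 486.7, -175.7,   24. ]), 'rad', np.float64(22.3), 'ang', np.float64(2.489), 'mod120', np.float64(0.395))
(array([ 50.5, 143.1]), array([ 501.9, -210.9,   24. ]), 'rad', np.float64(21.7), 'ang', np.float64(-1.692), 'mod120', np.float64(0.402))
(array([ 87.1, 154.5]), array([ 525.5, -180.5,   24. ]), 'rad', np.float64(22.8), 'ang', np.float64(0.396), 'mod120', np.float64(0.396))
```

View pics/w6z.png

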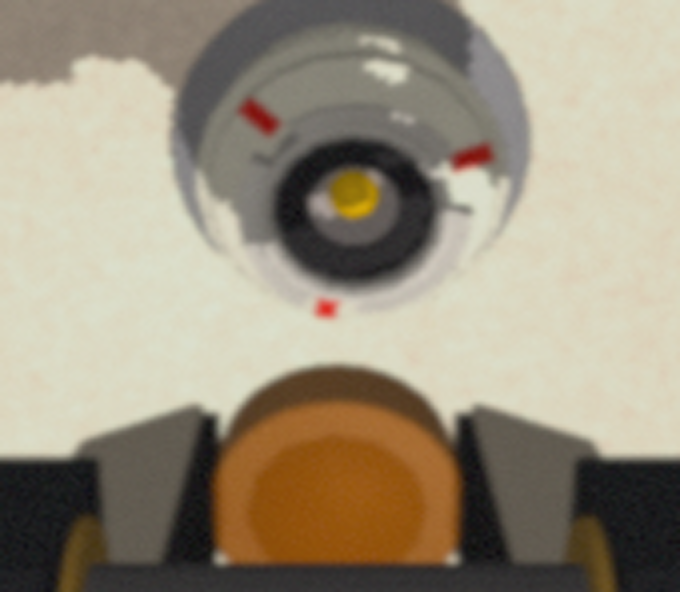

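```bash
python3 - <<'E'
from m import *
p,R,o=tool(); cm=bot.camera_model('wrist')
for px in ((248,504),(422,504)):
    u=(170+px[0]/4,120+px[1]/3.7); print((at_z(cm,u,p[2]+9.5)-p)@R)
for px in ((335,435),):
    u=(170+px[0]/4,120+px[1]/3.7); print((at_z(cm,u,p[2]+9.5)-p)@R)
for px in ((337,402),(213,508),(462,508)):
    u=(170+px[0]/4,120+px[1]/3.7); print((at_z(cm,u,p[2]+9.5)-p)@R)
plan([593.9,-13.5,108])
E
```

```text
[ -9.501 -11.475   0.413]
[-9.5   11.41   0.409]
[ -9.496  -0.028 -10.274]
[ -9.494   0.23  -15.245]
[ -9.501 -16.097   1.045]
[-9.5   16.688  1.04 ]
tool axes x [-0.  0. -1.] yawY 1.228 p [607.2 -21.7 196.3] shift cm [ 8.83  0.33 -1.52] rows 2.2
```

```bash
python3 - <<'E'
from m import *
p,R,o=tool(); cm=bot.camera_model('wrist'); im,d=cap('wrist')
P=cloud(cm,d); Q=(P-p)@R
h=cv2.cvtColor(im,cv2.COLOR_RGB2HSV); am=(h[...,0]>5)&(h[...,0]<22)&(h[...,1]>150)&(d>0)&(np.linalg.norm(Q,axis=2)<40)
q=Q[am]; print(len(q),q.min(0),q.max(0),np.percentile(q[:,0],[2,10,25,50,75,90,98]))
# back edge per pixel column
for u in (245,250,254,258,263):
    v=np.where(am[:,u])[0]; print(u,v.min(),v.max(),[Q[x,u].round(1).tolist() for x in v[::3]])
# seat/rim via image ellipse: depth rows thru rim
for u in (254,258,262):
    print(u,[(v,P[v,u].round(1).tolist()) for v in range(145,206,3)])
E
```

```text
2508 [-18.149 -16.361 -15.995] [ 1.753 16.032  9.736] [-13.532 -12.781 -11.862  -9.964  -9.109  -8.491  -5.276]
245 223 271 [[-1.2, -4.7, -15.0], [-7.2, -4.6, -14.6], [-8.9, -4.5, -13.7], [-9.8, -4.5, -12.4], [-9.7, -4.5, -10.7], [-9.3, -4.6, -8.8], [-10.7, -4.5, -7.8], [-11.4, -4.5, -6.4], [-11.2, -4.5, -4.6], [-12.7, -4.5, -3.7], [-12.0, -4.5, -1.6], [-12.9, -4.5, -0.4], [-12.6, -4.6, 1.5], [-13.2, -4.6, 2.9], [-13.0, -4.6, 4.8], [-11.9, -4.6, 7.2]]
250 222 271 [[-0.8, -2.1, -15.4], [-8.8, -2.0, -14.8], [-9.6, -1.9, -13.5], [-9.1, -2.0, -11.6], [-9.8, -2.0, -10.2], [-10.5, -2.0, -8.8], [-10.6, -2.0, -7.2], [-11.9, -1.9, -6.1], [-12.2, -2.0, -4.5], [-12.4, -2.0, -3.0], [-12.6, -2.0, -1.4], [-12.4, -2.0, 0.5], [-12.8, -2.0, 2.0], [-11.8, -2.0, 4.3], [-12.0, -2.0, 6.0], [-11.2, -2.0, 8.2]]
254 223 271 [[-3.4, 0.1, -15.9], [-9.8, 0.1, -15.8], [-9.0, 0.1, -13.7], [-8.4, 0.1, -11.8], [-8.2, 0.1, -10.0], [-10.6, 0.1, -9.4], [-11.4, 0.1, -8.1], [-11.4, 0.1, -6.4], [-12.6, 0.1, -5.3], [-12.8, 0.1, -3.7], [-12.7, 0.1, -2.0], [-13.6, 0.1, -0.8], [-13.4, 0.1, 1.1], [-12.7, 0.1, 3.2], [-13.1, 0
[... 1805 characters left out ...]
, 88.2]), (199, [611.9, -19.6, 95.1]), (202, [616.5, -21.2, 88.8]), (205, [625.6, -24.1, 68.8])]
262 [(145, [572.5, -1.6, 69.3]), (148, [571.7, -1.9, 92.2]), (151, [574.2, -2.7, 91.4]), (154, [575.9, -3.4, 96.1]), (157, [578.6, -4.3, 94.0]), (160, [581.9, -5.3, 88.9]), (163, [584.5, -6.2, 88.2]), (166, [590.3, -7.8, 71.6]), (169, [592.4, -8.6, 74.4]), (172, [594.4, -9.4, 77.4]), (175, [597.3, -10.4, 75.8]), (178, [600.9, -11.5, 72.0]), (181, [604.0, -12.6, 70.6]), (184, [606.3, -13.4, 72.1]), (187, [605.4, -13.4, 85.8]), (190, [607.4, -14.2, 87.9]), (193, [610.3, -15.2, 86.8]), (196, [611.4, -15.7, 92.3]), (199, [613.6, -16.5, 93.3]), (202, [617.2, -17.7, 90.2]), (205, [630.5, -21.5, 57.6])]
```

```bash
python3 -m handwheel '[[[2,0.32,-1.62,0],[3,0,0,0],[2.5,0,0,0],[1,0,0,0],[0,0,0,0],[0,0,0,0],[0,0,0,0]]]'
python3 - <<'E'
from m import *
plan([593.0,-13.2,103]); print(bot.get_obs()['contact_force'])
cap('wrist','w7.png')
E
```

```text
time: 8.18
tool_pos: [594.8, -13.8, 112.9]
tcp_rot: [0.217, 1.568, -0.126]
contact_force: [-0.4, -0.1, -0.4]
grip_width: 31.9
tool axes x [ 0.003 -0.    -1.   ] yawY 1.228 p [594.8 -13.8 112.9] shift cm [ 0.99 -0.01 -0.19] rows 0.2
[-0.361 -0.128 -0.396]
```

View pics/w7.png

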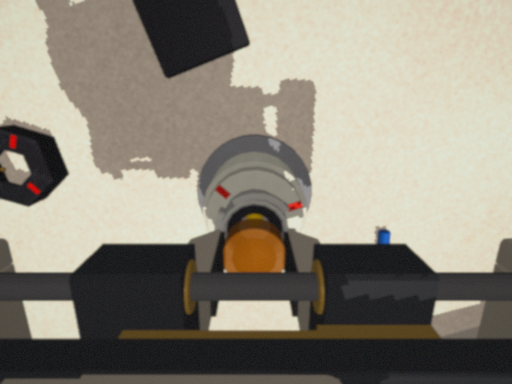

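```bash
python3 -m handwheel '[[[0.4,0,-0.17,0],[0.3,0,0,0],[0.2,0,0,0],[0,0,0,0],[0,0,0,0],[0,0,0,0]]]'
python3 - <<'E'
from m import *
p,R,o=tool(); cm,im,d,P=bands('wrist',(594,-13.5),27,((85,92),(92,97)),'w8.png')
cv2.imwrite('pics/w8z.png',cv2.resize(im[160:290,180:330,::-1],None,fx=5,fy=4.5,interpolation=cv2.INTER_CUBIC))
print(p,o['contact_force'])
E
```

```text
time: 8.73
tool_pos: [592.1, -13.1, 102.3]
tcp_rot: [0.741, 1.571, 0.399]
contact_force: [-0.2, 0.7, -1.1]
grip_width: 32.3
85 550 [580.879  -5.805  89.414] circ 593.8 -13.1 25.3
92 750 [576.831  -8.152  94.062] circ 593.5 -13.8 25.3
[592.134 -13.051 102.278] [-0.236  0.725 -1.078]
```

View pics/w8z.png

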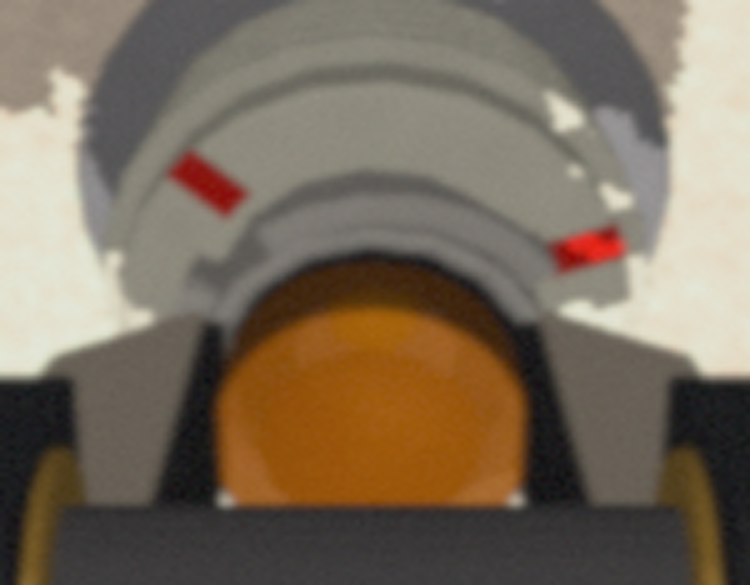

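```bash
python3 -m handwheel '[[[0.1,0,0,0],[0.1,0,0,0],[0.1,0,0,0],[0,0,0,0],[0,0,0,0]]]';python3 -m handwheel '[[[0,0,0,0]]]';  python3 - <<'E'
from m import *
p,R,o=tool(); print(p,o['contact_force'],o['moment'],R[:,0])
E
```

```text
time: 9.2
tool_pos: [592.0, -13.0, 99.1]
tcp_rot: [2.919, 1.571, 2.576]
contact_force: [0.1, 0.4, -0.5]
grip_width: 32.1
time: 9.28
tool_pos: [592.1, -13.0, 99.2]
tcp_rot: [1.808, 1.571, 1.465]
contact_force: [-0.3, -0.0, -0.5]
grip_width: 32.0
[592.053 -13.009  99.196] [-0.33  -0.028 -0.458] [ 0.001 -0.031 -0.035] [ 0.  0. -1.]
```

```bash
python3 -m handwheel '[[[0.1,0,0,0],[0.1,0,0,0],[0,0,0,0],[0,0,0,0],[0,0,0,0]]]'; python3 - <<'E'
from m import *
p,R,o=tool(); print(p,o['contact_force'],o['moment'],R[:,0])
E
```

```text
time: 9.7
tool_pos: [592.1, -13.0, 97.2]
tcp_rot: [1.564, 1.571, 1.221]
contact_force: [-0.4, 0.6, -1.1]
grip_width: 32.3
[592.052 -13.036  97.212] [-0.407  0.582 -1.069] [ 0.028 -0.005 -0.025] [ 0.  0. -1.]
```

```bash
python3 -m handwheel '[[[0.08,0,0,0],[0,0,0,0],[0,0,0,0]]]'; python3 -m handwheel '[[[0,0,0,0],[0,0,0,0],[0,0,0,0]]]' 0.6;  python3 -m handwheel '[[[-0.5,0,0,0],[-2,0,0,0],[-3,0,0,0],[-3,0,1.2,0],[0,0,2,0],[0,0,0,0],[0,0,0,0],[0,0,0,0]]]'; python3 - <<'E'
from m import *
p,R,o=tool(); print(p,o['contact_force'],R[:,0])
cm,im,d,P=bands('wrist',(594,-13.5),25,((92,97),(97,102),(102,106),(106,110)),'w9.png')
bot.find_in('wrist','lens')
for l,z in (('lamp_rim',95),('lens',88)):
    for r in bot.spot_point('wrist',l): print(l,r,at_z(cm,r['point'],z))
cv2.imwrite('pics/w9z.png',cv2.resize(im[120:250,180:330,::-1],None,fx=5,fy=4.5,interpolation=cv2.INTER_CUBIC))
E
```

```text
time: 9.95
tool_pos: [592.0, -13.0, 96.3]
tcp_rot: [2.547, 1.571, 2.204]
contact_force: [-0.4, 0.1, -1.2]
grip_width: 32.2
time: 10.2
tool_pos: [592.1, -13.0, 96.5]
tcp_rot: [0.551, 1.571, 0.208]
contact_force: [-0.1, 0.7, -0.3]
grip_width: 47.5
time: 10.87
tool_pos: [621.2, -23.6, 180.6]
tcp_rot: [-3.04, 1.569, 2.9]
contact_force: [0.4, -1.0, -0.5]
grip_width: 55.2
[621.205 -23.574 180.6  ] [ 0.382 -1.019 -0.518] [-0.002  0.001 -1.   ]
92 1001 [592.189 -12.224  94.157] circ 594.0 -13.5 25.0
97 29 [579.836  -8.294  99.54 ] circ 587.2 -11.3 15.3
102 1124 [592.494 -13.554 104.082] circ 593.1 -13.8 17.0
106 393 [592.917 -13.647 107.042] circ 593.0 -13.4 10.3
lens {'point': [254.0, 165.1], 'conf': 0.98} [594.902 -14.114  88.   ]
```

View pics/w9z.png

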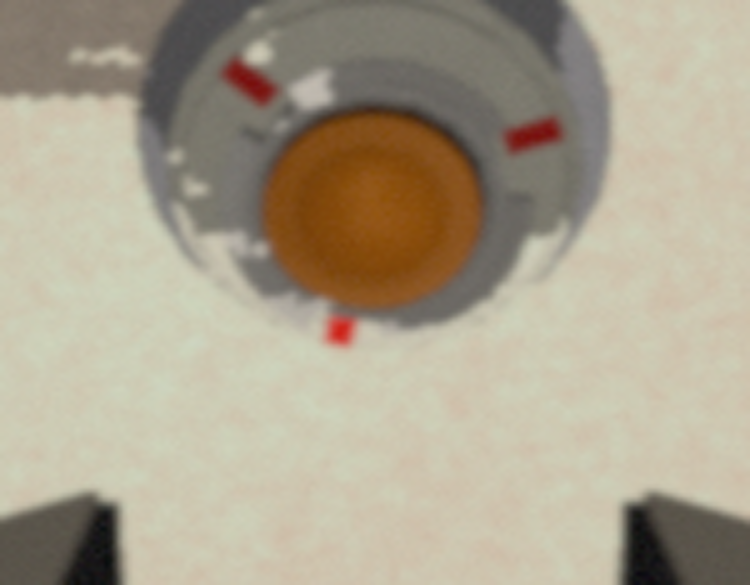

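```bash
python3 - <<'E'
from m import *
cm=bot.camera_model('wrist'); im,d=cap('wrist')
for x in red(im,cm,(593.8,-13.5),45,70): print(x)
E
python3 -m handwheel '[[[0,-3.25,-0.9,0],[0,-3.25,-0.9,0],[0.5,-3.25,-0.9,0],[1,-3.25,-0.9,0],[1.5,-3.25,-0.9,0],[1.5,-3.25,-0.9,0],[1,0,0,0.1],[0,0,0,0.12]]]' 0.9
python3 -m handwheel '[[[0,0,0,0.12],[0,0,0,0.12],[0,0,0,0.12],[0,0,0,0.12],[0,0,0,0.12],[0,0,0,0],[0,0,0,0],[0,0,0,0]]]'
python3 - <<'E'
from m import *
p,R,o=tool(); print(p,o['contact_force'],R[:,0],o['joint_positions'])
cm,im,d,P=bands('wrist',(504.5,-189),45,((21,27),(15,19),),'w10.png')
for x in red(im,cm,(504.5,-189.3),35,24): print(x)
m=(d>0)&(np.hypot(P[...,0]-504,P[...,1]+190)<40)&(P[...,2]>20)&(P[...,2]<28); q=P[m]; print('ring',q.mean(0),cv2.minAreaRect(q[:,:2].astype(np.float32)), cv2.minEnclosingCircle(q[:,:2].astype(np.float32)))
plan([504.5,-189.3,4],0.397)
E
```

```text
(array([229.2, 137.4]), array([569.1, -27.1,  70. ]), 'rad', np.float64(28.2), 'ang', np.float64(-2.639), 'mod120', np.float64(1.55))
(array([286.1, 149.2]), array([594.9,  15.3,  70. ]), 'rad', np.float64(28.8), 'ang', np.float64(1.534), 'mod120', np.float64(1.534))
(array([247.5, 192.4]), array([620.1, -29.1,  70. ]), 'rad', np.float64(30.6), 'ang', np.float64(-0.536), 'mod120', np.float64(1.559))
time: 11.78
tool_pos: [503.3, -190.3, 124.3]
tcp_rot: [-3.071, 1.567, 2.642]
contact_force: [0.3, 0.3, -0.0]
grip_width: 82.6
time: 12.45
tool_pos: [505.7, -189.2, 126.4]
tcp_rot: [-3.064, 1.571, 2.06]
contact_force: [0.2, -0.1, 1.0]
grip_width: 83.1
[ 505.698 -189.216  126.398] [ 0.157 -0.1    0.968] [-0.  0. -1.] [-0.5    0.469  1.625  0.     1.048 -0.912]
21 2962 [ 504.04  -188.078   23.813] circ 504.4 -188.9 33.2
15 53 [ 494.021 -166.919   16.98 ] circ 498.3 -174.2 29.0
(array([240. , 171.7]), array([ 486.9, -175.6,   24. ]), 'rad', np.float64(22.3), 'ang', np.float64(2.481), 'mod120', np.float64(0.387))
(array([278.9, 194. ]), array([ 525.5, -180.4,   24. ]), 'rad', np.float64(22.8), 'ang', np.float64(0.402), 'mod120', np.float64(0.402))
(array([240.1, 214.4]), array([ 501.9, -211.3,   24. ]), 'rad', np.float64(22.1), 'ang', np.float64(-1.687), 'mod120', np.float64(0.408))
ring [ 504.025 -187.998   23.777] ((504.5080261230469, -188.841064453125), (57.94614028930664, 66.47078704833984), 23.399749755859375) ((504.37164306640625, -188.9021453857422), 33.237945556640625)
tool axes x [-0.  0. -1.] yawY 0.411 p [ 505.7 -189.2  126.4] shift cm [12.24 -0.11 -0.04] rows 3.0
world yaw change [-0.014  3.128] turn about x= [ 0.014 -3.128] q6 -0.9110135879830691
```

View pics/w10.png

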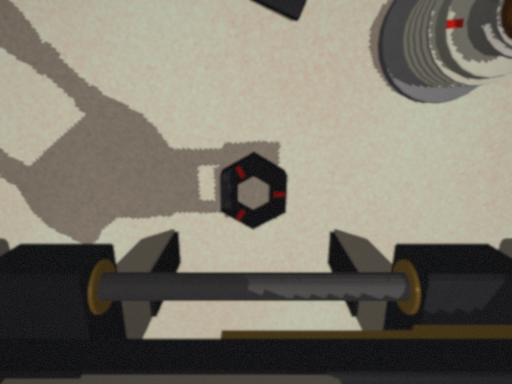

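```bash
python3 -m handwheel '[[[4,-0.1,-0.05,0.012],[4,0,0,0],[2.5,0,0,0],[1.0,0,0,0],[0.6,0,0,0],[0,0,0,0],[0,0,0,0]]]'
python3 -m handwheel '[[[0,0,0,0],[0,0,0,0],[0,0,0,0],[0,0,0,0],[0,0,0,0]]]' 0.4
python3 - <<'E'
from m import *
p,R,o=tool(); print(p,o['contact_force'],R[:,0],o['moment']); plan([504.6,-189.1,5],0.397)
E
```

```text
time: 13.08
tool_pos: [505.6, -189.7, 6.6]
tcp_rot: [0.725, 1.569, -0.449]
contact_force: [0.2, -0.6, -0.6]
grip_width: 82.8
time: 13.5
tool_pos: [505.0, -189.4, 6.1]
tcp_rot: [0.767, 1.57, -0.407]
contact_force: [-0.2, 0.2, 4.1]
grip_width: 57.5
[ 505.009 -189.387    6.053] [-0.179  0.223  4.113] [ 0.001 -0.    -1.   ] [0.034 0.054 0.035]
tool axes x [ 0.001 -0.    -1.   ] yawY 0.396 p [ 505.  -189.4    6.1] shift cm [ 0.11 -0.03 -0.04] rows 0.0
world yaw change [ 0.001 -3.141] turn about x= [-0.001  3.141] q6 -0.8971889146424136
```

```bash
python3 -m handwheel '[[[-0.5,0,0,0],[-1.5,0,0,0],[-3,0,0,0],[-3,0,0,-0.1],[-3,0,0,-0.12],[-3,0,0,-0.12],[0,0,0,-0.12],[0,0,0,-0.12]]]'
python3 -m handwheel '[[[0,0,0,-0.12],[0,0,0,-0.12],[0,0,0,-0.12],[0,0,0,-0.12],[0,0,0,-0.08],[0,0,0,0],[0,0,0,0]]]'
python3 - <<'E'
from m import *
p,R,o=tool(); print(p,o['contact_force'],R[:,0],o['grip_width'],o['joint_positions'])
cm,im,d,P=bands('wrist',p[:2],45,((p[2]+15,p[2]+22),),'w11.png')
c=None
rs=red(im,cm,p[:2],45,p[2]+18)
for x in rs: print(x)
plan([594.3,-13.5,140],1.543)
E
```

```text
time: 14.17
tool_pos: [505.6, -189.7, 148.0]
tcp_rot: [0.105, 1.566, -0.484]
contact_force: [-0.3, 0.3, -0.7]
grip_width: 57.8
time: 14.75
tool_pos: [504.5, -189.2, 145.5]
tcp_rot: [2.242, 1.571, 2.205]
contact_force: [-0.4, -0.4, -0.4]
grip_width: 57.7
[ 504.517 -189.156  145.527] [-0.43  -0.447 -0.381] [-0.  0. -1.] 57.68606603740597 [-0.501  0.445  1.605  0.     1.092 -2.034]
160.52668310175565 6361 [ 494.882 -188.875  163.278] circ 493.6 -188.8 43.5
(array([230.2, 226.7]), array([ 484.3, -199.7,  163.5]), 'rad', np.float64(22.8), 'ang', np.float64(-2.66), 'mod120', np.float64(1.528))
(array([298.7, 263. ]), array([ 505.1, -166.7,  163.5]), 'rad', np.float64(22.5), 'ang', np.float64(1.547), 'mod120', np.float64(1.547))
(array([229.4, 302.2]), array([ 526.5, -202.6,  163.5]), 'rad', np.float64(25.8), 'ang', np.float64(-0.55), 'mod120', np.float64(1.545))
tool axes x [-0.  0. -1.] yawY 1.533 p [ 504.6 -189.2  145.5] shift cm [ 0.55 17.89  8.3 ] rows 4.8
world yaw change [ 0.01  -3.132] turn about x= [-0.01   3.132] q6 -2.0343033669578743
```

View pics/w11.png

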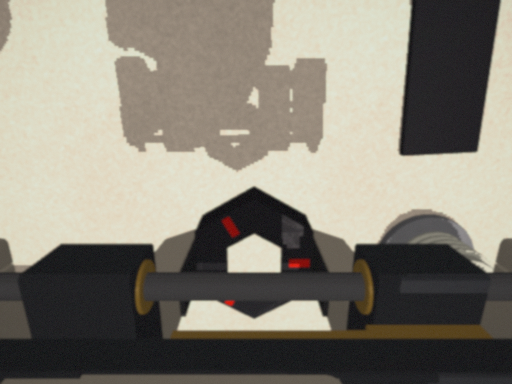

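```bash
python3 -m handwheel '[[[0,3.5,1.6,-0.01],[0,3.5,1.6,0],[0,3.6,1.7,0],[0,3.6,1.7,0],[0,3.6,1.7,0],[1,0,0,0],[0,0,0,0],[0,0,0,0]]]'
python3 -m handwheel '[[[0,0,0,0],[0,0,0,0]]]'
python3 - <<'E'
from m import *
p,R,o=tool(); print(p,o['contact_force'],o['moment'],R[:,0],o['grip_width'],o['joint_positions'])
cm,im,d,P=bands('wrist',p[:2],45,((p[2]+15,p[2]+22),),'w12.png')
plan([594.35,-13.5,115],1.546)
E
```

```text
time: 15.47
tool_pos: [591.6, -13.5, 134.7]
tcp_rot: [-3.119, 1.569, 3.139]
contact_force: [-0.8, -1.2, -0.1]
grip_width: 57.8
time: 15.63
tool_pos: [592.2, -14.9, 135.8]
tcp_rot: [-0.473, 1.57, -0.5]
contact_force: [-0.2, 0.5, -0.1]
grip_width: 58.0
[592.176 -14.866 135.849] [-0.194  0.479 -0.066] [ 0.026 -0.096  0.05 ] [ 0. -0. -1.] 58.03873013925623 [-0.154  0.545  1.46  -0.     1.137 -1.698]
150.84882744526993 6350 [582.581 -14.684 153.599] circ 581.3 -14.5 43.5
tool axes x [ 0.001 -0.    -1.   ] yawY 1.544 p [592.3 -14.8 135.9] shift cm [2.09 0.14 0.2 ] rows 0.5
world yaw change [ 0.002 -3.139] turn about x= [-0.002  3.139] q6 -1.6980157031334746
```

View pics/w12.png

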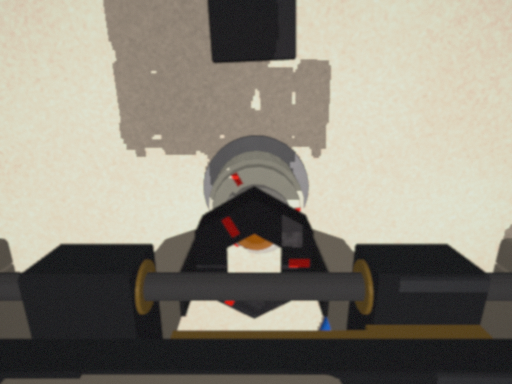

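Shift y +1.4 mm, z +2 mm and lower to ring bottom ≈ 104.

```bash
python3 -m handwheel '[[[1,0.14,0.2,0],[1,0,0,0],[0.4,0,0,0],[0.2,0,0,0],[0,0,0,0],[0,0,0,0],[0,0,0,0]]]'
python3 - <<'E'
from m import *
plan([594.35,-13.5,108],1.546)
p,R,o=tool(); print(o['contact_force'],o['moment'],o['grip_width'])
cm,im,d,P=bands('wrist',(594,-13.5),45,((69,72),),'w13.png')
for x in red(im,cm,(594,-13.5),45,70): print(x)
cv2.imwrite('pics/w13z.png',cv2.resize(im[120:330,150:360,::-1],None,fx=3.5,fy=2.8,interpolation=cv2.INTER_CUBIC))
E
```

```text
time: 16.27
tool_pos: [594.7, -12.2, 109.7]
tcp_rot: [-0.021, 1.57, -0.045]
contact_force: [-0.1, -1.0, -1.2]
grip_width: 57.8
tool axes x [ 0.001 -0.    -1.   ] yawY 1.546 p [594.7 -12.2 109.7] shift cm [ 0.17 -0.13 -0.03] rows 0.1
world yaw change [-0.     3.142] turn about x= [ 0.    -3.142] q6 -1.6953781843467928
[-0.138 -0.956 -1.18 ] [0.04  0.036 0.036] 57.77415017897938
69 1513 [572.296 -14.029  69.901] circ 593.8 -13.6 33.7
(array([230.1, 184.9]), array([569., -27.,  70.]), 'rad', np.float64(28.4), 'ang', np.float64(-2.645), 'mod120', np.float64(1.543))
(array([230.2, 226.6]), array([598.4, -28.3,  70. ]), 'rad', np.float64(15.4), 'ang', np.float64(-1.283), 'mod120', np.float64(0.811))
```

View pics/w13z.png

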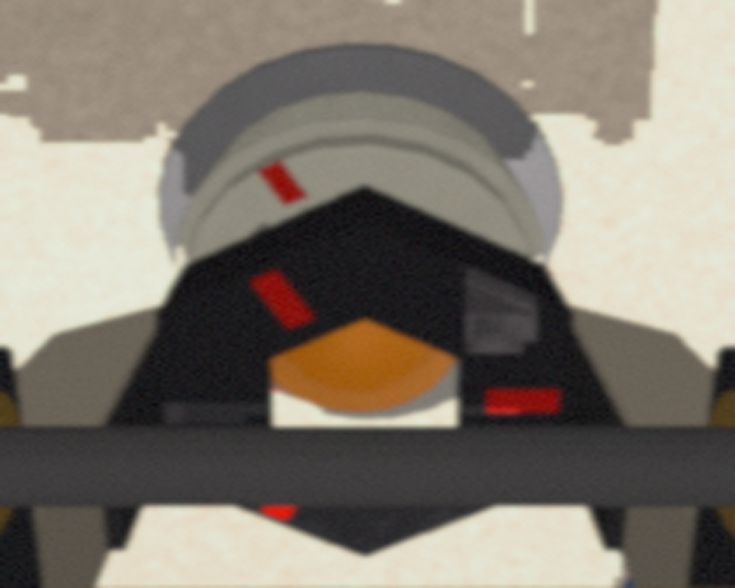

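```bash
python3 -m handwheel '[[[0.2,-0.13,-0.03,0],[0.2,0,0,0],[0.2,0,0,0],[0.15,0,0,0],[0,0,0,0],[0,0,0,0],[0,0,0,0]]]'
python3 - <<'E'
from m import *
plan([594.35,-13.5,108],1.546)
p,R,o=tool(); print(o['contact_force'],o['moment'],o['grip_width'])
E
```

```text
time: 16.9
tool_pos: [594.2, -13.4, 101.9]
tcp_rot: [0.588, 1.571, 0.563]
contact_force: [0.1, 0.2, -0.9]
grip_width: 57.5
tool axes x [ 0.  0. -1.] yawY 1.546 p [594.2 -13.4 101.9] shift cm [-0.61 -0.01  0.02] rows 0.1
world yaw change [-0.     3.142] turn about x= [ 0.    -3.142] q6 -1.6976617545793515
[ 0.139  0.222 -0.908] [ 0.087  0.042 -0.028] 57.53291789671882
```

```bash
python3 -m handwheel '[[[0.1,0,0,0],[0.1,0,0,0],[0.1,0,0,0],[0,0,0,0]]]'; python3 -m handwheel '[[[0.1,0,0,0],[0.1,0,0,0],[0,0,0,0]]]'
python3 - <<'E'
from m import *
p,R,o=tool(); print(p,o['contact_force'],o['moment'],o['grip_width'])
E
```

```text
time: 17.23
tool_pos: [593.9, -13.4, 98.6]
tcp_rot: [2.788, 1.57, 2.764]
contact_force: [0.3, 0.0, 0.2]
grip_width: 57.7
time: 17.48
tool_pos: [594.0, -13.4, 96.7]
tcp_rot: [2.736, 1.57, 2.711]
contact_force: [-0.5, 0.1, -0.4]
grip_width: 57.8
[593.977 -13.438  96.663] [-0.474  0.058 -0.377] [-0.003  0.014  0.007] 57.757489265398874
```

```bash
python3 -m handwheel '[[[0.1,0,0,0],[0.1,0,0,0],[0.1,0,0,0],[0,0,0,0]]]'; python3 -m handwheel '[[[0.1,0,0,0],[0.1,0,0,0],[0,0,0,0],[0,0,0,0]]]'
python3 - <<'E'
from m import *
p,R,o=tool(); print(p,o['contact_force'],o['moment'],o['grip_width'])
E
```

```text
time: 17.82
tool_pos: [593.9, -13.4, 93.6]
tcp_rot: [2.804, 1.57, 2.78]
contact_force: [-0.5, -0.3, -0.9]
grip_width: 58.0
time: 18.15
tool_pos: [594.0, -13.4, 91.8]
tcp_rot: [2.558, 1.571, 2.533]
contact_force: [0.2, -0.2, -1.2]
grip_width: 57.8
[594.043 -13.434  91.834] [ 0.197 -0.163 -1.175] [ 0.053 -0.007  0.014] 57.83020636336471
```

```bash
for i in 1 2; do python3 -m handwheel '[[[0.05,0,0,0],[0.05,0,0,0],[0,0,0,0]]]';python3 -m handwheel '[[[0,0,0,0]]]' | grep force; done
python3 - <<'E'
from m import *
p,R,o=tool(); print(p,o['contact_force'],o['moment'],o['grip_width'])
E
```

```text
time: 18.4
tool_pos: [594.1, -13.4, 90.8]
tcp_rot: [2.412, 1.571, 2.388]
contact_force: [-0.4, 0.0, 0.1]
grip_width: 57.9
contact_force: [0.1, 0.3, -1.1]
time: 18.73
tool_pos: [594.2, -13.4, 90.0]
tcp_rot: [0.266, 1.571, 0.242]
contact_force: [0.0, -0.2, 0.2]
grip_width: 57.7
contact_force: [-0.4, 0.1, 1.0]
[594.17  -13.433  90.024] [-0.374  0.094  1.045] [0.008 0.063 0.029] 57.509203694649884
```

```bash
python3 -m handwheel '[[[0.05,0,0,0],[0,0,0,0]]]' | grep -E 'force|pos';for i in 1 2 ; do python3 -m handwheel '[[[0,0,0,0]]]' | grep -E 'force|pos'; done;  python3 -m handwheel '[[[0.05,0,0,0],[0,0,0,0]]]' | grep -E 'force|pos';for i in 1 2 ; do python3 -m handwheel '[[[0,0,0,0]]]' | grep -E 'force|pos'; done
```

```text
tool_pos: [594.2, -13.5, 89.7]
contact_force: [-0.1, -0.2, 2.4]
tool_pos: [594.2, -13.5, 89.7]
contact_force: [-0.9, -0.5, 2.4]
tool_pos: [594.2, -13.5, 89.7]
contact_force: [-0.9, 0.9, 2.8]
tool_pos: [594.2, -13.5, 89.4]
contact_force: [-1.1, 0.2, 6.5]
tool_pos: [594.2, -13.5, 89.4]
contact_force: [-2.4, 0.1, 5.3]
tool_pos: [594.2, -13.4, 89.4]
contact_force: [-2.0, 1.0, 5.3]
```

```bash
cat > s.sh <<'E'
python3 - <<'P'
from m import *
p,R,o=tool(); f=o['contact_force']; m=o['moment']
y=np.arctan2(R[1,1],R[0,1]); print('t',o['time'],'p',p.round(2),'turned',round(1.546-y,3),'F',f.round(2),'M',m.round(3),'tilt',R[:2,0].round(4),'w',round(o['grip_width'],2))
P
E
python3 -m handwheel '[[[-0.07,0,0,0],[0,0,0,0],[0,0,0,0]]]' >/dev/null; sh s.sh
python3 -m handwheel '[[[0,0,0,0.05],[0,0,0,0.05],[0,0,0,0]]]'>/dev/null; sh s.sh
python3 -m handwheel '[[[0,0,0,0.05],[0,0,0,0.05],[0,0,0,0]]]'>/dev/null; sh s.sh
```

```text
t 19.7333 p [594.15 -13.43  89.63] turned 0.0 F [-1.11 -0.19  3.41] M [0.071 0.123 0.014] tilt [0. 0.] w 57.83
t 19.9833 p [594.35 -13.52  89.69] turned 0.102 F [-0.72 -0.08  3.1 ] M [ 0.048  0.049 -0.031] tilt [ 0.001 -0.   ] w 57.73
t 20.2333 p [594.4  -13.51  89.7 ] turned 0.2 F [-0.72 -0.93  3.14] M [-0.017 -0.05  -0.05 ] tilt [ 0.001 -0.   ] w 57.81
```

```bash
for i in 1 2 3 4; do python3 -m handwheel '[[[0,0,0,0.06],[0,0,0,0]]]'>/dev/null; python3 -m handwheel '[[[0,0,0,0]]]'>/dev/null; sh s.sh; done
```

```text
t 20.4833 p [594.34 -13.53  89.69] turned 0.257 F [ 1.2  -0.35  3.18] M [ 0.023 -0.064 -0.034] tilt [ 0.001 -0.   ] w 57.8
t 20.7333 p [594.28 -13.48  89.69] turned 0.317 F [ 0.08 -0.61  3.43] M [-0.008 -0.114  0.022] tilt [0.001 0.   ] w 57.78
t 20.9833 p [594.17 -13.47  89.66] turned 0.377 F [0.58 0.13 3.35] M [-0.049 -0.057  0.034] tilt [0. 0.] w 57.45
t 21.2333 p [594.13 -13.44  89.65] turned 0.437 F [0.29 0.2  4.01] M [-0.038 -0.059 -0.015] tilt [0. 0.] w 57.77
```

```bash

python3 -m handwheel '[[[0,0,0,0.06],[0,0,0,0],[0,0,0,0]]]'>/dev/null; sh s.sh
python3 -m handwheel '[[[0,0,0,0.06],[0,0,0,0],[0,0,0,0]]]'>/dev/null; sh s.sh
python3 -m handwheel '[[[0,0,0,0.06],[0,0,0,0],[0,0,0,0]]]'>/dev/null; sh s.sh
```

```text
t 21.4833 p [594.11 -13.45  89.65] turned 0.497 F [ 0.43 -0.27  3.02] M [-0.017 -0.054 -0.048] tilt [0. 0.] w 57.6
t 21.7333 p [594.08 -13.44  89.64] turned 0.557 F [-0.03  0.43  3.29] M [-0.056 -0.01  -0.101] tilt [-0.  0.] w 57.99
t 21.9833 p [594.06 -13.45  89.6 ] turned 0.617 F [0.33 0.55 2.99] M [-0.087 -0.006 -0.008] tilt [-0.  0.] w 57.8
```

```bash

python3 -m handwheel '[[[0,0,0,0.06],[0,0,0,0],[0,0,0,0]]]'>/dev/null; sh s.sh
python3 -m handwheel '[[[0,0,0,0.06],[0,0,0,0],[0,0,0,0]]]'>/dev/null; sh s.sh
```

```text
t 22.2333 p [594.09 -13.44  89.63] turned 0.677 F [-0.72 -0.56  2.59] M [-0.052 -0.018 -0.008] tilt [0. 0.] w 57.48
t 22.4833 p [594.1  -13.44  89.62] turned 0.737 F [ 0.64 -0.51  3.59] M [-0.031 -0.014 -0.064] tilt [0. 0.] w 57.72
```

```bash

python3 -m handwheel '[[[0,0,0,0.06],[0,0,0,0],[0,0,0,0]]]'>/dev/null; sh s.sh
python3 -m handwheel '[[[0,0,0,0.06],[0,0,0,0],[0,0,0,0]]]'>/dev/null; sh s.sh
```

```text
t 22.7333 p [594.1  -13.43  89.62] turned 0.797 F [ 0.28 -0.03  3.38] M [-0.042  0.002 -0.068] tilt [0. 0.] w 57.87
t 22.9833 p [594.13 -13.47  89.65] turned 0.857 F [0.26 0.11 3.42] M [-0.053 -0.029 -0.008] tilt [0. 0.] w 57.72
```

```bash

python3 -m handwheel '[[[0,0,0,0.06],[0,0,0,0],[0,0,0,0]]]'>/dev/null; sh s.sh
```

```text
t 23.2333 p [594.1  -13.44  89.61] turned 0.917 F [ 0.11 -0.36  3.88] M [-0.046  0.036 -0.033] tilt [0. 0.] w 57.79
```

```bash

python3 -m handwheel '[[[0,0,0,0.06],[0,0,0,0],[0,0,0,0]]]'>/dev/null; sh s.sh
python3 -m handwheel '[[[0,0,0,0.06],[0,0,0,0],[0,0,0,0]]]'>/dev/null; sh s.sh
python3 - <<'E'
from m import *
p,R,o=tool(); cm=bot.camera_model('wrist'); im,d=cap('wrist','w14.png')
for x in red(im,cm,p[:2],26,108): print(x)
E
```

```text
t 23.4833 p [594.12 -13.46  89.64] turned 0.977 F [ 0.15 -0.05  4.25] M [-0.108 -0.029 -0.014] tilt [0. 0.] w 57.97
t 23.7333 p [594.11 -13.43  89.63] turned 1.037 F [-0.12 -0.21  3.69] M [-0.018  0.004 -0.029] tilt [0. 0.] w 57.9
(array([230.1, 226.6]), array([574.4,  -1.5, 108. ]), 'rad', np.float64(23.1), 'ang', np.float64(2.597), 'mod120', np.float64(0.503))
(array([298.7, 263. ]), array([613.3,  -2.1, 108. ]), 'rad', np.float64(22.3), 'ang', np.float64(0.531), 'mod120', np.float64(0.531))
(array([229.6, 302.5]), array([594. , -39.2, 108. ]), 'rad', np.float64(25.8), 'ang', np.float64(-1.574), 'mod120', np.float64(0.52))
```

View pics/w14.png

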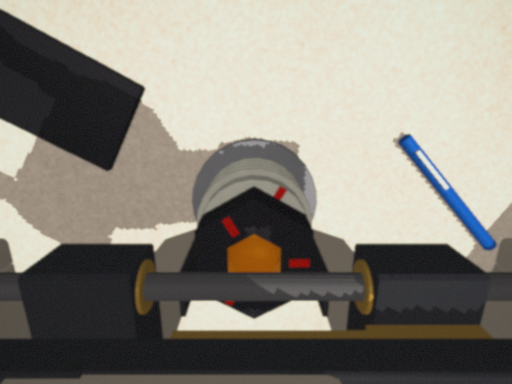

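```bash

python3 -m handwheel '[[[0,0,0,0.05],[0,0,0,0],[0,0,0,0]]]'>/dev/null; sh s.sh
python3 -m handwheel '[[[0,0,0,0.05],[0,0,0,0],[0,0,0,0]]]'>/dev/null; sh s.sh
```

```text
t 24.0333 p [594.11 -13.46  89.61] turned 1.087 F [-0.54  0.37  3.65] M [-0.082  0.03  -0.09 ] tilt [0. 0.] w 57.86
t 24.2833 p [594.09 -13.45  89.61] turned 1.137 F [-1.44  0.34  4.29] M [-0.073  0.033 -0.051] tilt [0. 0.] w 57.65
```

```bash

python3 -m handwheel '[[[0,0,0,0.05],[0,0,0,0],[0,0,0,0]]]'>/dev/null; sh s.sh
```

```text
t 24.5333 p [594.11 -13.47  89.57] turned 1.187 F [-0.3  -0.45  2.97] M [-0.151  0.008 -0.103] tilt [0. 0.] w 57.79
```

```bash

python3 -m handwheel '[[[0,0,0,0.05],[0,0,0,0],[0,0,0,0]]]'>/dev/null; sh s.sh
```

```text
t 24.7833 p [594.06 -13.46  89.48] turned 1.238 F [0.76 0.1  2.11] M [-0.101 -0.083 -0.078] tilt [-0.  0.] w 58.09
```

```bash

python3 -m handwheel '[[[0,0,0,0.05],[0,0,0,0],[0,0,0,0]]]'>/dev/null; sh s.sh
```

```text
t 25.0333 p [594.03 -13.46  89.41] turned 1.288 F [ 0.86 -0.53  1.12] M [-0.134 -0.015 -0.136] tilt [-0.  0.] w 57.42
```

```bash

python3 -m handwheel '[[[0,0,0,0.05],[0,0,0,0],[0,0,0,0]]]'>/dev/null; sh s.sh
```

```text
t 25.2833 p [593.99 -13.43  89.37] turned 1.338 F [ 1.02 -0.66 -1.24] M [-0.218 -0.119 -0.098] tilt [-0.  0.] w 57.98
```

```bash

python3 -m handwheel '[[[0,0,0,0.03],[0,0,0,0],[0,0,0,0]]]'>/dev/null; sh s.sh;python3 -m handwheel '[[[0,0,0,0]]]'>/dev/null; sh s.sh
```

```text
t 25.5333 p [593.94 -13.46  89.31] turned 1.368 F [ 0.29 -0.34 -2.  ] M [-0.174 -0.136 -0.038] tilt [-0.001  0.   ] w 57.68
t 25.6167 p [593.96 -13.46  89.35] turned 1.369 F [ 0.64 -1.12 -1.29] M [-0.208 -0.12  -0.021] tilt [-0.  0.] w 57.93
```

```bash

python3 -m handwheel '[[[0,0,0,0],[0,0,0,0],[0,0,0,0],[0,0,0,0]]]' 0.85; sh s.sh
python3 - <<'E'
from m import *
p,R,o=tool(); cm,im,d,P=bands('wrist',(594,-13.5),34,((100,111),),'w15.png')
for x in red(im,cm,(594,-13.5),30,108): print(x)
E
```

```text
time: 25.95
tool_pos: [594.0, -13.4, 89.7]
tcp_rot: [-2.767, 1.571, 2.122]
contact_force: [0.4, 0.6, 0.4]
grip_width: 76.8
t 25.95 p [594.02 -13.37  89.65] turned 1.37 F [0.44 0.64 0.41] M [-0.054  0.056  0.013] tilt [-0.  0.] w 76.79
100 7785 [592.15   -4.778 106.433] circ 593.6 -13.2 33.6
(array([230.1, 226.5]), array([579.3,   4.3, 108. ]), 'rad', np.float64(23.1), 'ang', np.float64(2.261), 'mod120', np.float64(0.167))
(array([298.4, 262.5]), array([615.7,  -8.8, 108. ]), 'rad', np.float64(22.2), 'ang', np.float64(0.214), 'mod120', np.float64(0.214))
(array([229.2, 302.4]), array([585.3, -37.8, 108. ]), 'rad', np.float64(25.7), 'ang', np.float64(-1.914), 'mod120', np.float64(0.181))
```

View pics/w15.png

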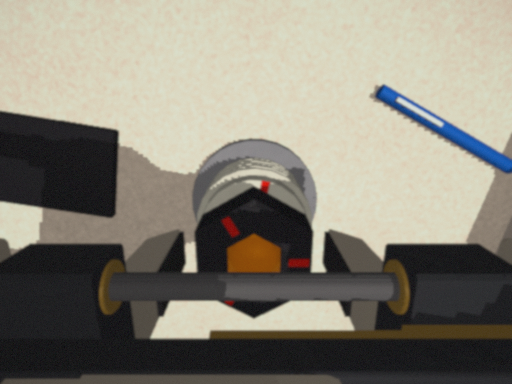

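```bash

python3 -m handwheel '[[[-1,0,0,0],[-2,0,0,0],[-3,0,0,0],[-4,0,0,0],[-2,0,3,0],[0,0,3,0],[0,0,0,0],[0,0,0,0]]]' ; python3 -m handwheel '[[[0,0,0,0],[0,0,0,0],[0,0,0,0]]]' ; sh s.sh
python3 - <<'E'
from m import *
cm,im,d,P=bands('wrist',(594,-13.5),34,((100,106),(106,111)),'w16.png')
for x in red(im,cm,(594,-13.5),30,108): print(x)
m=(d>0)&(np.hypot(P[...,0]-594,P[...,1]+13.5)<31)&(np.hypot(P[...,0]-594,P[...,1]+13.5)>15)&(P[...,2]>100)
q=P[m]; A=np.c_[q[:,:2]-[594,-13.5],np.ones(len(q))]; s=np.linalg.lstsq(A,q[:,2],rcond=None)[0]; r=np.abs(q[:,2]-A@s)<2; print('plane',np.linalg.lstsq(A[r],q[r,2],rcond=None)[0],'n',r.sum())
E
```

```text
time: 26.67
tool_pos: [604.6, -73.8, 210.4]
tcp_rot: [1.305, 1.57, -0.092]
contact_force: [0.6, 0.9, -0.7]
grip_width: 77.3
time: 26.92
tool_pos: [604.3, -71.5, 209.3]
tcp_rot: [-2.309, 1.57, 2.581]
contact_force: [0.5, -0.1, 0.1]
grip_width: 78.1
t 26.9167 p [604.32 -71.51 209.33] turned 1.369 F [ 0.48 -0.13  0.1 ] M [-0.074  0.027 -0.01 ] tilt [-0.001  0.001] w 78.06
100 1020 [593.727 -12.419 104.423] circ 593.2 -13.3 32.9
106 3468 [593.243 -12.333 107.112] circ 593.6 -13.0 33.1
(array([239.7,  99.5]), array([579.3,   4. , 108. ]), 'rad', np.float64(22.9), 'ang', np.float64(2.27), 'mod120', np.float64(0.176))
(array([281.4, 124.2]), array([615.7,  -9. , 108. ]), 'rad', np.float64(22.1), 'ang', np.float64(0.205), 'mod120', np.float64(0.205))
(array([240.5, 148.3]), array([586.2, -34.1, 108. ]), 'rad', np.float64(22.1), 'ang', np.float64(-1.931), 'mod120', np.float64(0.163))
plane [  0.149  -0.798 115.775] n 87
```

View pics/w16.png

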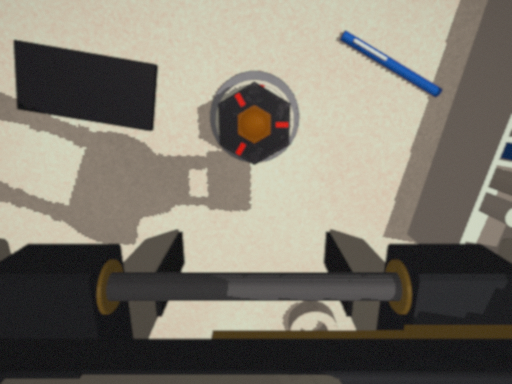

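```bash
python3 - <<'E'
from m import *
cm=bot.camera_model('wrist'); im,d=cap('wrist'); P=cloud(cm,d); r=np.hypot(P[...,0]-593.6,P[...,1]+13.1)
q=P[(r<28)&(r>15)&(P[...,2]>102)&(P[...,2]<111)&(d>0)]
print('tilt',np.linalg.lstsq(np.c_[q[:,:2]-[593.6,-13.1],np.ones(len(q))],q[:,2],rcond=None)[0],len(q))
print(bot.close_job())
E
```

```text
tilt [ -0.001   0.001 107.032] 2714
the job is handed in; nothing more can be done
None
```

I set the lens in the lamp's mouth, dome up, and screwed the ring down over it. The job went in at about 27 s of the 69 s allowed. The clamping force is an estimate, because I couldn't measure it directly.

**Lens:** I lowered it into the bore in about 1 mm steps with no contact force felt, then released it just above the seat. After that the depth camera put its flat margin at 104 mm. That is its height when seated, and it was within about 1 mm of the lamp's axis.

**Ring:** I put it on with its pins over the gaps until it met the lens, at about 4 N of light push. I then turned it clockwise 1.37 rad. The push on the wrist began to fall and the ring to be drawn down at about 1.15 rad, which is where the pins met the flights.

**Clamping force:** The two estimates disagree, but both lie inside the 5 to 16 N window.
- From the angle turned past contact, it is about 11 N.
- From the tool height, it is about 7 N. The pads probably gave or slipped a little, so I trust this one less.

**Last checks:**
- After release the ring held its angle, was level to about 0.001 rad and sat within about 1 mm of the axis.
- Its top was at about 107 mm, which puts its lower edge about 12 mm below the rim.
- The gripper was clear, well above the lamp.
- I never touched the other things knowingly, but I did not take a final picture to compare their positions.

The lamp's circle fit and its red bars put its centre about 0.7 mm apart, and both parts still went on without side force. Four of the early turning steps ran in a shell loop with the row typed in it. The rest I typed one by one.

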